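# Load a flanged bush into the marking fixture

## Task

Take the slim flanged bush out of the shallow tray and load it into the marking fixture: flange down, slide it sideways into the slot so that its flange lies beneath the slotted plate, until it is fully home at the closed end, and leave it standing upright there, released. Feel it in gently and never force it against the fixture; leave the other two turned parts standing in the tray.

Things in the scene. Friction and masses are not known exactly. Their poses are not given: they have to be found in the camera images.
- bush: The flanged bush to load: plain steel, upright, flange down. Round barrel 16 mm in diameter, 60 mm high overall, with a round flange 32 mm in diameter and 5 mm thick at its foot. Weighs 0.07 to 0.14 kg. Origin at the centre of its underside, z up along its axis; it is round, so its yaw means nothing.
- sleeve: Plain steel sleeve, 16 mm in diameter and 60 mm high with no flange, standing in the same tray; leave it. Origin at the centre of its underside.
- wide_bush: Wider flanged steel bush, barrel 24 mm, flange 40 mm in diameter, 52 mm high, standing in the same tray; too big for the slot; leave it. Origin at the centre of its underside.
- tray: Fixed grey shallow tray, 220 mm along its x by 100 mm along its y, 14 mm high, walls 4 mm, floor 4 mm above its underside. Origin at the centre of its underside. The three turned parts stand in a row along its x axis about 66 mm apart, within 4 mm of its centre line, in any order.
- fixture: Fixed marking fixture: black base 150 x 150 mm, 12 mm thick, x from -95 to +55 mm, under a bare aluminium slotted plate 104 mm wide and 8 mm thick, x from -35 to +45 mm. Origin at the base's underside, z up, +x the way the bush slides in, x = 0 at the bush's axis when home, y = 0 the base's centre line. Plate underside 19 mm, top 27 mm above the origin: a 7 mm gap for the flange.
- mouth (a point): Middle of the base's top at the slot's open end (x = -35 mm), on the BASE's centre line. Slot 18 mm wide, square corners. The plate is clamped anywhere up to 16 mm to either side (y) of this line, differently each time, and no pose tells where: find it by feel or eye. A barrel off the line strikes a mouth corner (if over 9 mm off, the plate's front edge); the corner pushes it towards the slot, though contact friction can mask that.
- home (a point): Point on the base's top, on the base's centre line, level with the bush's axis when fully home (35 mm past the mouth): the barrel then meets the slot's flat closed end at x = +8 mm. The real place lies up to 16 mm to either side, with the plate. The plate does not yield: a push of 4 to 8 N is plenty, above 20 N mars the bush. Spacers under the plate, 72 mm apart, begin 25 mm inside it.
- apron (a point): Point on the base's flat top, 27 mm ahead of the mouth on the base's centre line: clear apron on which the bush can stand before it is slid in.
Things that resemble listed ones, but are neither listed nor needed, are in the scene too. Leave any green look-alike of the sleeve alone.

How it is judged:
On the way, in this order (a step that is already met when the one before it is completed fails the run):
1. the bush has been lifted from its place and brought down at the fixture's mouth, its flange at the height of the gap (z of bush in the frame of fixture between 0.01 and 0.0155 m and x of bush in the frame of fixture between -0.085 and -0.03 m and y of bush in the frame of fixture between -0.03 and 0.03 m), for 0.1 s.
2. the bush is fully home in the slot with its flange beneath the plate (z of bush in the frame of fixture between 0.01 and 0.0155 m and x of bush in the frame of fixture above -0.002 m), for 0.2 s.
At the end, for the whole second after the job is handed in: The bush stands upright (within 0.06 rad), at rest and released on the fixture's base (within 2 mm), its barrel in the slot and its flange beneath the plate, within 2 mm of fully home; the sleeve and the wide bush still stand in the tray within 20 mm of where they were (x of bush in the frame of fixture between -0.002 and 0.003 m and y of bush in the frame of fixture between -0.019 and 0.019 m and z of bush in the frame of fixture between 0.01 and 0.014 m and angle between bush's own z axis and vertical below 0.06 rad and linear speed of bush below 0.01 m/s and distance of each of sleeve, wide_bush from where it was at the start of the episode below 0.02 m and angle between each of sleeve, wide_bush's own z axis and vertical below 0.1 rad); the robot touches nothing.
It fails at once if while held, at the mouth or in the slot, the bush is pressed against the fixture with more than 20 N (contact force between bush and fixture above 20 N and contact force between the fingers and bush above 1 N and x of bush in the frame of fixture above -0.05 m).
It fails at once if the sleeve or the wide bush is displaced by more than 20 mm (distance of any of sleeve, wide_bush from where it was at the start of the episode above 0.02 m).
It also fails if it takes over 72 s, if anything falls off the work surface, if the arm or the gripper's body presses on something with over 40 N, if the wrist force passes 120 N, or if a joint passes its speed limit or range.

## Robot

A 6-joint arm with a two-finger parallel gripper is mounted at the origin on the work surface. World frame = base frame: x ahead of the robot, y to its left, z up, the work surface at z = 0. Lengths are in m, angles in rad, forces in N, time in s.
With the tool pointing down it reaches from about 0.4 to 0.825 m from the base axis. Payload 7 kg.
Tool frame: the origin (TCP) lies midway between the tips of the shut fingers; the grasp point (between the pads) lies arm.hold_point_z behind it (arm.hold_point_z is the distance from the TCP to the grasp point, in m); z points along the fingers, y is the line along which they close (so a half turn about z gives the same grasp; the last joint's range is limited). The gripper opens to 88 mm and grips with 3 to 60 N. Pads are 19 mm wide; open, the fingers measure 130 mm over their backs; the gripper's body (78 mm by 193 mm) begins 47 mm behind the grasp point.
Start: joints at [-0.817, 0.359, 0.012, 0, -1.224, -0.288], TCP at [0.303, -0.603, 0.227] pointing down, gripper open.
Joint ranges: [-3.07, 3.07], [-1.43, 2.12], [-1.02, 1.25], [-3.03, 1.67], [-3.05, -0], [-3.03, 3.03]. Speed limits (rad/s): [2.39, 2.39, 3.01, 3.14, 3.14, 3.14].

## Interface

Orientations are given as [roll, pitch, yaw] about the fixed x, y, z axes, in that order (R = Rz(yaw) Ry(pitch) Rx(roll)).
In Python, from station import arm gives the robot as it stands.
- The arm moves only by the shell command python3 -m crank 'ROWS' [OPENING] [FORCE]. ROWS is JSON, a list that holds one entry, the list of rows, each a list of 4 numbers: the shift along the tool's x, y, z in units of 25 mm (1.0 is 25 mm), then the turn about the tool's z in units of 5 degrees (1.0 is 5 degrees). A call has 1 to 12 rows; each row is the pose to reach, as a shift and turn from the pose commanded when the call began, along the tool's axes at that moment; what a row does not reach only later rows make up. A row lasts 1/8 s, in which the tool goes at most 62.5 mm and 10.7 degrees, less where a joint would pass 70% of its speed; a pose out of reach is approached as far as the arm can. A call with a gripper value outside its range is refused whole. OPENING is the closure, from 0 (fully open) to 1 (shut), set as the call begins (- or left out, the last holds). The fingers move at their own pace and stop on an object; FORCE is the grip in N (left out, the last holds). Time passes only in rows, so rows that repeat a pose let the fingers close. It gives the time, the measured TCP pose, the force, the opening and the grip force at its end, in the units of the state.
- arm.get_state(): the state, without advancing time (a new reading comes with each control period).
- arm.grab_frame(name): name is "scene" or "top" or "wrist"; returns (picture, depth): 400x640x3 uint8, red, green, blue; 400x640 float32, m along the optical axis (not along the pixel's ray), 0 where there is no reading.
- arm.get_calibration(name): a dict with "mtx" (3x3 intrinsics, pixels), "R" (3x3) and "t" (3): a world point X has camera coordinates R X + t; the wrist camera has in their place "mount" (4x4, takes a point from camera to tool coordinates, whose origin is the TCP and whose axes are the flange's). Camera axes: x right, y down, z forward; pixel columns grow to the right and rows downward; lengths in m; the calibration is good to about 2 mm. The wrist camera is an equidistant fisheye: a pixel r from the principal point sees the ray r / f radians off the axis. A picture is of the moment at which its call begins: read the wrist's pose just before it. get_calibration takes no time and is no camera call.
- arm.job_done(): hands the job in; it is judged then, once.
Trained networks look in the newest picture that a camera, given by its name, has taken for a name from the list of things; names that differ only in an ending like _2 or _b are one class to them, and where a whole thing is asked for, a point or a joint stands for the part that bears it (a point fixed in the world has none). Each returns a list of dicts, best first, with "score" (0 to 1); they miss things now and then, are a little off and sometimes report something else, mostly with a low value. They report only what shows in the picture. A call takes as long as a camera call. They do not tell look-alikes from the thing itself.
- arm.recognise(thing, camera): "extent" ([left, top, width, height] in pixels, round what is visible of it).
- arm.trace(thing, camera): "mask" (400x640 bool, what is visible of it) and "extent" ([left, top, width, height] in pixels, round what is visible of it).
The state is a dict: "t": time; "q": joint angles; "qd": joint speeds; "joint_efforts": joint torques, N m; "eef_pos": TCP position; "ee_rot": TCP orientation; "force": force on the tool from outside, world axes, zero at the start; "moment": the same for the moment, N m; "width": finger opening in m; "gripper_force": force on a finger pad.
Only numpy, scipy, OpenCV 4.12 (cv2) and the standard library are available. Lean on these libraries where they do the work, as an engineer would, in place of code of your own. Each camera call takes 0.05 s, during which the arm holds its last target. There are 200 camera calls.

## Working session

There is one attempt and no reset: what is moved stays moved. The work goes in short steps, Python scripts to look and compute and a shell command to move; the robot and the scene stay as the last step left them, time stands still between calls to the robot, and variables do not carry over. Pictures are saved under pics/ and viewed, at most 10 in all, crops included, and the job is handed in when it is done.

```bash
mkdir -p pics; ls
cat > h.py <<'E'
import numpy as np, cv2
from station import arm
def pts(cam,d,us,vs):
    c=arm.get_calibration(cam);K=np.array(c["mtx"]);R=np.array(c["R"]);t=np.array(c["t"])
    z=d[vs,us];P=np.stack([(us-K[0,2])/K[0,0]*z,(vs-K[1,2])/K[1,1]*z,z],-1)
    return (P-t)@R
E
python3 - <<'E'
from h import *
for n in("top","scene"):
    p,d=arm.grab_frame(n);cv2.imwrite(f"pics/{n}0.png",p[...,::-1]);np.save(f"{n}.npy",d)
    for th in("bush","sleeve","wide_bush","tray","fixture"):
        for r in arm.recognise(th,n)[:3]:
            l,t,w,h=[int(x) for x in r["extent"]];u,v=l+w//2,t+h//2
            print(n,th,round(r["score"],2),(l,t,w,h),pts(n,d,np.array([min(u,639)]),np.array([min(v,399)])).round(3))
s=arm.get_state();print(s["t"],s["eef_pos"],s["ee_rot"],s["force"],arm.hold_point_z,s["width"])
E
```

```text
pics
top bush 0.68 (417, 279, 15, 16) [[ 0.465 -0.211  0.041]]
top bush 0.44 (198, 219, 78, 78) [[0.52  0.153 0.038]]
top sleeve 0.5 (408, 224, 10, 4) [[ 0.583 -0.188  0.057]]
top sleeve 0.44 (413, 96, 11, 15) [[ 0.828 -0.204  0.048]]
top wide_bush 0.62 (408, 244, 19, 20) [[ 0.529 -0.193  0.066]]
top tray 0.73 (385, 200, 63, 115) [[ 0.523 -0.193  0.058]]
top fixture 0.57 (199, 221, 80, 73) [[0.522 0.15  0.035]]
scene bush 0.54 (250, 111, 16, 27) [[ 0.457 -0.207  0.049]]
scene sleeve 0.64 (172, 262, 16, 24) [[ 0.835 -0.2    0.046]]
scene sleeve 0.62 (231, 152, 13, 23) [[ 0.593 -0.197  0.064]]
scene wide_bush 0.73 (240, 133, 19, 26) [[ 0.532 -0.198  0.053]]
scene tray 0.69 (215, 119, 66, 82) [[ 0.542 -0.202  0.02 ]]
scene tray 0.69 (372, 149, 80, 69) [[0.525 0.144 0.024]]
scene fixture 0.97 (372, 147, 88, 70) [[0.534 0.151 0.038]]
0.6 [ 0.3031477  -0.60309072  0.22658914] [-3.14154256e+00  3.74056923e-05 -2.67580499e+00] [-0.33919195  0.77477928 -0.19175224] 0.0188 0.08773605776880584
```

View pics/top0.png

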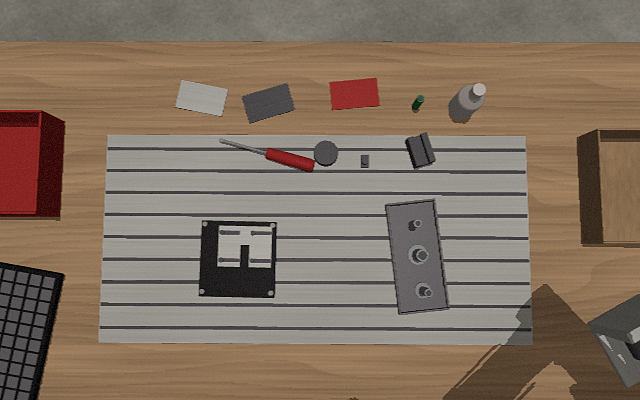

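View pics/scene0.png

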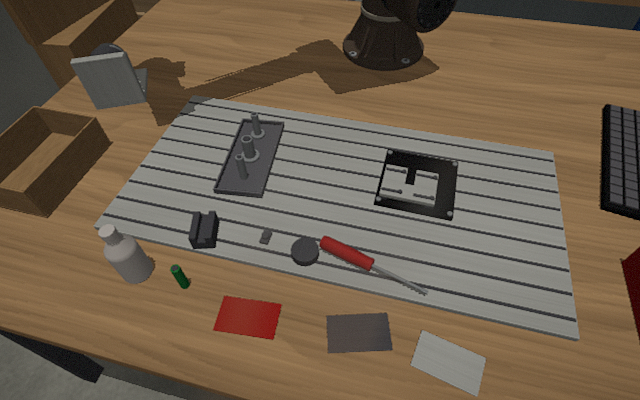

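The tray holds three candidates in the top view: (425,291) has a slim barrel with a flange, (420,255) has a wide barrel and flange, and (417,224) is slim with no flange visible. (425,291) fits the bush. The slot opens toward the robot, at about (244,256). I'll confirm with one enlarged crop while measuring.

Run:
```python
from h import *
a=cv2.imread("pics/scene0.png");b=cv2.imread("pics/top0.png")
A=cv2.resize(a[100:200,205:295],None,fx=4,fy=4,interpolation=2);B=cv2.resize(b[205:305,190:290],None,fx=4,fy=4,interpolation=2)
cv2.imwrite("pics/crop1.png",np.hstack([A,B]))
d=np.load("top.npy")
c=arm.get_calibration("top");K=np.array(c["mtx"]);R=np.array(c["R"]);t=np.array(c["t"])
def ray(u,v,z):
    dr=R.T@np.array([(u-K[0,2])/K[0,0],(v-K[1,2])/K[1,1],1]);o=-R.T@t
    return o+dr*(z-o[2])/dr[2]
g=cv2.cvtColor(b,cv2.COLOR_BGR2GRAY)
m=np.zeros_like(g);m[210:305,190:285]=(g[210:305,190:285]<60)
m=cv2.morphologyEx(m,cv2.MORPH_OPEN,np.ones((4,4),np.uint8))
n,lab,st,_=cv2.connectedComponentsWithStats(m);i=1+st[1:,4].argmax()
cn=np.argwhere(lab==i)[:,::-1].astype(np.float32);r=cv2.minAreaRect(cn);print("base px",r)
bx=np.array([ray(u,v,0.012) for u,v in cv2.boxPoints(r)]);print(bx.round(4),bx.mean(0))
for v in (248,254,258,262,266): print(v,g[v,212:278])
# 3D parts in tray
vs,us=np.mgrid[200:315,385:450];vs=vs.ravel();us=us.ravel();P=pts("top",d,us,vs)
for x0 in(.46,.53,.59):
    q=P[(abs(P[:,0]-x0)<.03)&(P[:,2]>.045)];print(x0,len(q),q.mean(0).round(4),q.max(0).round(4))
ds=np.load("scene.npy");vs,us=np.mgrid[95:200,205:295];P=pts("scene",ds,us.ravel(),vs.ravel())
for x0 in(.46,.53,.59):
    q=P[(abs(P[:,0]-x0)<.03)&(P[:,2]>.04)&(P[:,2]<.08)];print("s",x0,len(q),q.mean(0).round(4))
m=(P[:,2]>.01)&(P[:,2]<.02);
```

```text
base px ((237.5, 260.0), (76.0, 75.0), 90.0)
[[0.591  0.2335 0.012 ]
 [0.5916 0.0817 0.012 ]
 [0.4403 0.08   0.012 ]
 [0.4396 0.2295 0.012 ]] [0.51563107 0.15618301 0.012     ]
248 [ 28  34  30  29  22  42 131 177 165 165 164 162 164 162 163 163 163 166
 164 165 166 163 163 163 165 167 171 168 126  11  28  37  33  42  35  28
  41 137 176 170 169 167 168 165 166 166 167 169 167 169 167 167 168 171
 167 167 171 173 168 122  11  35  31  16 117 167]
254 [ 30  36  27  34   7  75 141 171 160 163 164 163 161 164 163 165 162 164
 162 162 162 162 162 163 165 163 168 158  98   9  30  41  33  37  34  27
  77 149 177 172 169 166 169 168 170 168 167 167 170 168 166 171 167 170
 169 168 168 173 160 102  18  32  32  32 119 166]
258 [ 27  36  33  27  17 109 131  58  65  61  54  73  69  81  94  95  95  92
  96  93  98  93 110 127 125 129 147 147  70   9  29  41  36  36  31  25
  76 133 150 111 125 159 159 149 164 183 182 183 182 181 181 185 179 181
 182 180 184 184 162  93  22  27  31  23  59  73]
262 [ 41  38  29  30  17  99 163 170 125 127 183 184 181 182 179 184 181 182
 183 183 181 183 181 182 182 181 186 159  32  18  32  40  34  39  33  16
 107 158 129  67  61  72  74  75  78  74  72  76  74  76  72  67  71  68
  67  65  72  73  83  70  24  40  13  89 149 165]
266 [ 33  36  29  39  23  82 108  97  97  95  94 119 152 147 146 148 149 145
 144 146 147 146 167 192 192 188 196 164  25  33  27  42  28  28  26  22
 113 176 187 185 184 184 180 180 176 177 179 181 178 179 181 180 178 176
 176 175 174 181 158  49  22  36   4 115 164 153]
0.46 82 [ 0.4589 -0.2104  0.0698] [ 0.4661 -0.2047  0.0781]
0.53 173 [ 0.5305 -0.1726  0.211 ] [ 0.5448 -0.0059  1.036 ]
0.59 79 [ 0.5874 -0.1918  0.0697] [ 0.5953 -0.1855  0.0786]
s 0.46 122 [ 0.4604 -0.2118  0.0623]
s 0.53 180 [ 0.5307 -0.2021  0.0596]
s 0.59 141 [ 0.5897 -0.1927  0.0627]
```

View pics/crop1.png

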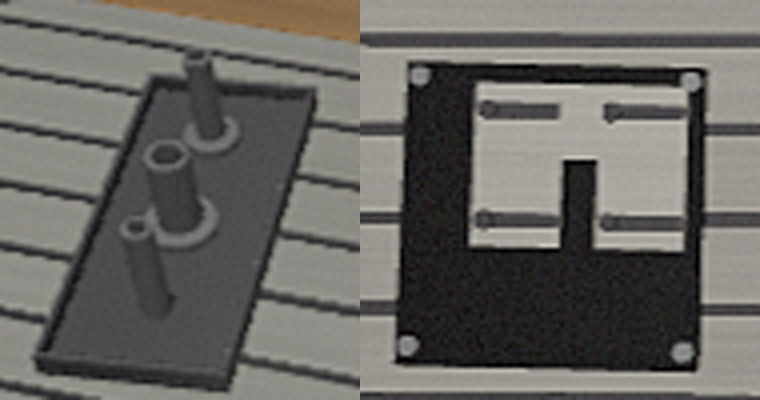

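Confirmed: the bush is the slim flanged part, at the crop's top centre (scene ≈ (256,120), top ≈ (425,291)). Next to it are the wide bush, then the plain sleeve. The crop also shows the slot at u≈244, left of... that is, off the base centre, and opening toward the robot.

```bash
cat >> h.py <<'E'
from scipy.spatial.transform import Rotation as Ro
def ray(u,v,z,cam="top"):
    c=arm.get_calibration(cam);K=np.array(c["mtx"]);R=np.array(c["R"]);t=np.array(c["t"])
    dr=R.T@np.array([(u-K[0,2])/K[0,0],(v-K[1,2])/K[1,1],1]);o=-R.T@t
    return o+dr*(z-o[2])/dr[2]
def plan(xyz,yaw):
    s=arm.get_state();R=Ro.from_euler("xyz",s["ee_rot"])
    sh=R.inv().apply(np.array(xyz)-s["eef_pos"])/0.025
    dy=(np.degrees(s["ee_rot"][2])-yaw+180)%360-180
    print("shift units",sh.round(3),"turn units",round(dy/5,3),"t",s["t"])
E
python3 - <<'E'
from h import *
f=lambda x,y,z:ray(190+(x-360)/4-.4,205+y/4-.4,z)[:2].round(4)
print("base corners",[f(*p,.012) for p in((410,62),(707,70),(697,370),(397,362))])
print("plate corners",[f(*p,.027) for p in((474,80),(688,88),(684,251),(469,247))])
print("slot front L,R, end L,R",[f(*p,.027) for p in((561,248),(594,249),(563,160),(597,160))])
for v,u in((248,244.5),(254,244.1),(262,243.7),(266,243.65)):print(ray(u,v,.027).round(4))
plan([.4595,-.211,.15],178)
E
```

```text
base corners [array([0.5949, 0.2293]), array([0.5914, 0.079 ]), array([0.442 , 0.0823]), array([0.4453, 0.232 ])]
plate corners [array([0.5853, 0.1937]), array([0.5817, 0.0871]), array([0.5014, 0.0881]), array([0.5029, 0.1944])]
slot front L,R, end L,R [array([0.5026, 0.1489]), array([0.5022, 0.1326]), array([0.5458, 0.1487]), array([0.5459, 0.1318])]
[0.5392 0.1403 0.027 ]
[0.5273 0.1409 0.027 ]
[0.5116 0.1414 0.027 ]
[0.5038 0.1414 0.027 ]
shift units [-12.632  11.204   3.063] turn units 5.738 t 0.6
```

```bash
python3 -m crank '[[[-1.4,1.25,0.34,0.6],[-3.5,3.1,0.85,1.5],[-5.6,5.0,1.4,2.5],[-7.7,6.85,1.9,3.4],[-9.8,8.7,2.4,4.3],[-11.5,10.2,2.8,5.1],[-12.63,11.2,3.06,5.58],[-12.63,11.2,3.06,5.58],[-12.63,11.2,3.06,5.58],[-12.63,11.2,3.06,5.58]]]' 0.3 20
python3 - <<'E'
from h import *
s=arm.get_state();p,d=arm.grab_frame("wrist");cv2.imwrite("pics/w1.png",p[...,::-1]);np.save("w.npy",d)
c=arm.get_calibration("wrist");print(np.array(c["mtx"]).round(1),np.array(c["mount"]).round(4),s["eef_pos"],s["ee_rot"],s["force"],s["width"])
E
```

```text
t: 1.85
eef_pos: [0.4593, -0.212, 0.1503]
ee_rot: [-3.141, 0.0, 3.12]
force: [-0.2, -0.1, -0.1]
width: 0.0615
gripper_force: 0.0
[[309.7   0.  316.3]
 [  0.  309.7 194.2]
 [  0.    0.    1. ]] [[-0.000e+00 -9.520e-01 -3.061e-01  8.410e-02]
 [ 1.000e+00  3.000e-04 -1.100e-03 -3.000e-04]
 [ 1.100e-03 -3.061e-01  9.520e-01 -1.590e-01]
 [ 0.000e+00  0.000e+00  0.000e+00  1.000e+00]] [ 0.45929573 -0.21199561  0.15032007] [-3.14145710e+00  3.60044201e-04  3.11952155e+00] [-0.22315946 -0.06986974 -0.12698471] 0.06153432159267844
```

View pics/w1.png

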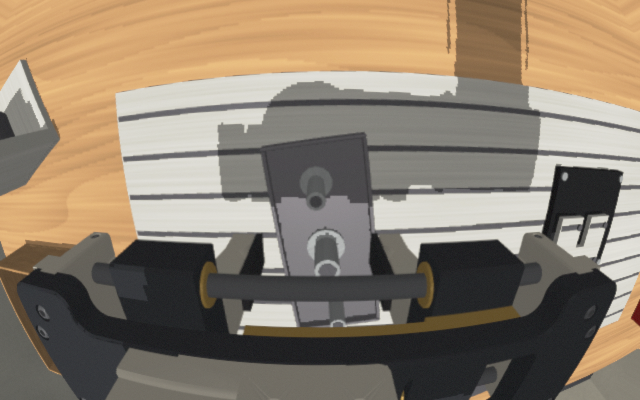

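The wrist view shows the bush as the top part, its bore at (316,201) and flange at about (316,183). The wide bush is at (328,250) and the sleeve at (338,310). The fixture's slot is partly visible at (588,230).

```bash
cat >> h.py <<'E'
def wray(u,v,z,pos,rot):
    c=arm.get_calibration("wrist");K=np.array(c["mtx"]);M=np.array(c["mount"])
    x,y=u-K[0,2],v-K[1,2];r=np.hypot(x,y);th=r/K[0,0]
    dc=np.array([x/r*np.sin(th),y/r*np.sin(th),np.cos(th)]) if r>0 else np.array([0,0,1.])
    R=Ro.from_euler("xyz",rot);o=np.array(pos)+R.apply(M[:3,3]);d=R.apply(M[:3,:3]@dc)
    return o+d*(z-o[2])/d[2]
E
python3 - <<'E'
from h import *
s=arm.get_state();pr=(s["eef_pos"],s["ee_rot"])
g=cv2.cvtColor(cv2.imread("pics/w1.png"),cv2.COLOR_BGR2GRAY)
print("top",wray(316.5,201.5,.064,*pr)[:2]);print("flange",wray(316.5,183,.009,*pr)[:2])
print("slot",wray(588,230,.027,*pr)[:2])
r=arm.trace("bush","wrist")
for q in r[:2]:print(q["score"],q["extent"])
plan([.4595,-.211,.15],178.8)
E
```

```text
top [ 0.4604873  -0.21257121]
flange [ 0.45991306 -0.21258589]
slot [0.52677118 0.16391811]
0.88 [297.4, 167.4, 35.4, 43.0]
shift units [-0.013  0.049  0.01 ] turn units -0.023 t 1.95
```

```bash
python3 -m crank '[[[-0.03,0,1.5,0],[-0.03,0,3.2,0],[-0.03,0,4.3,0],[-0.03,0,4.8,0],[-0.03,0,4.8,0],[-0.03,0,4.8,0]]]' 0.3 15
python3 -m crank '[[[0,0,0,0],[0,0,0,0],[0,0,0,0],[0,0,0,0],[0,0,0,0],[0,0,0,0]]]' 1 15
```

```text
t: 2.7
eef_pos: [0.4611, -0.2115, 0.0311]
ee_rot: [-3.141, 0.002, 3.12]
force: [0.1, -0.4, -0.4]
width: 0.0611
gripper_force: 0.0
t: 3.45
eef_pos: [0.4603, -0.2111, 0.0301]
ee_rot: [-3.142, -0.0, 3.12]
force: [1.2, 0.5, 1.4]
width: 0.0157
gripper_force: 15.0
```

```bash
python3 -m crank '[[[0,0,-1,0],[0,0,-3,0],[0,0,-5,0],[0,0,-5,0]]]' - 15
python3 - <<'E'
from h import *
plan([.50,.085,.155],178.8)
E
```

```text
t: 3.95
eef_pos: [0.4627, -0.2115, 0.159]
ee_rot: [-3.141, 0.008, 3.121]
force: [0.2, -0.2, -1.0]
width: 0.0157
gripper_force: 15.0
shift units [-1.245 11.889  0.159] turn units 0.004 t 3.95
```

```bash
python3 -m crank '[[[-0.2,1.5,0,0],[-0.4,3.5,0,0],[-0.6,5.8,0,0],[-0.9,8.0,0,0],[-1.1,10,0,0],[-1.25,11.4,0.1,0],[-1.25,11.9,0.1,0],[-1.25,11.9,0.1,0],[-1.25,11.9,0.1,0],[-1.25,11.9,0.1,0]]]' - 15
python3 - <<'E'
from h import *
s=arm.get_state();p,d=arm.grab_frame("wrist");cv2.imwrite("pics/w2.png",p[...,::-1]);print(list(s["eef_pos"]),list(s["ee_rot"]))
E
```

```text
t: 5.2
eef_pos: [0.4976, 0.0847, 0.1525]
ee_rot: [-3.142, -0.0, 3.119]
force: [-0.2, 0.7, -1.3]
width: 0.0158
gripper_force: 15.0
[np.float64(0.4976368882135985), np.float64(0.08469494092141633), np.float64(0.15254534271146056)] [np.float64(-3.141535335342712), np.float64(-0.00012788069039282313), np.float64(3.1192469936560236)]
```

View pics/w2.png

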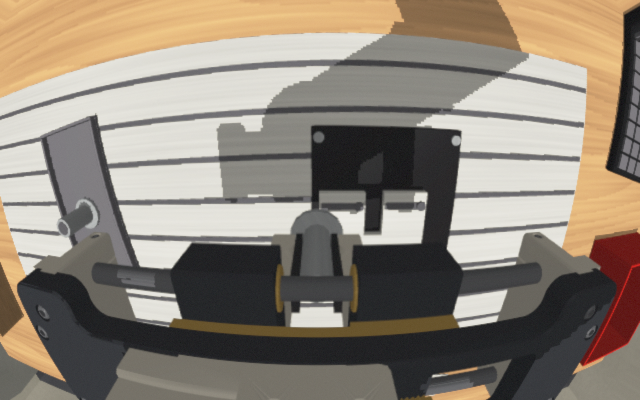

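The wrist view shows the slot between about u=365 and u=382, with its mouth at v≈191 and closed end at v≈233. The bush is held upright at (316,225). Next I'll get the edges to sub-pixel.

Run:
```python
from h import *
s=arm.get_state();pr=([.49764,.0847,.15255],[-3.14154,-.00013,3.11925])
g=cv2.cvtColor(cv2.imread("pics/w2.png"),cv2.COLOR_BGR2GRAY).astype(float)
for v in (194,198,204,212,218,224,229):
    r=g[v,355:395];d=np.diff(r);k=np.arange(355,394)+.5
    i=d[:20].argmin();j=10+d[10:].argmax()
    def sub(i):
        w=abs(d[i-1:i+2]);return (w*k[i-1:i+2]).sum()/w.sum()
    a,b=wray(sub(i),v,.027,*pr),wray(sub(j),v,.027,*pr);print(v,sub(i).round(1),sub(j).round(1),a[:2].round(4),b[:2].round(4),((a+b)/2)[:2].round(4))
for u in(340,395,410):print(u,g[183:196,u].astype(int),[wray(u,v,.027,*pr)[:2].round(4) for v in(190,191.5)])
print(g[226:242,373].astype(int),wray(373,233.5,.027,*pr)[:2])
for c in((312,126),(461,131),(449,250)):print("base",wray(*c,.012,*pr)[:2].round(4))
plan([.466,.1412,.10],178.8)
```

```text
194 365.5 381.9 [0.5059 0.1318] [0.5063 0.1482] [0.5061 0.14  ]
198 365.4 381.7 [0.5101 0.1318] [0.5104 0.1481] [0.5102 0.14  ]
204 365.4 381.5 [0.5163 0.132 ] [0.5167 0.1483] [0.5165 0.1402]
212 364.5 382.3 [0.5247 0.1314] [0.5252 0.1495] [0.525  0.1405]
218 364.3 382.2 [0.5311 0.1314] [0.5317 0.1498] [0.5314 0.1406]
224 363.9 381.3 [0.5377 0.1312] [0.5383 0.1491] [0.538  0.1402]
229 363.7 381.1 [0.5432 0.1311] [0.5439 0.1492] [0.5435 0.1402]
340 [ 31  27  25  28  30  32  40  69 108 120 131 137 136] [array([0.5014, 0.1069]), array([0.5029, 0.1069])]
395 [ 26  30  29  25  26  28  44  76 110 120 130 136 135] [array([0.5025, 0.1613]), array([0.504 , 0.1614])]
410 [ 29  27  29  32  25  31  45  73 111 124 132 137 135] [array([0.5028, 0.1769]), array([0.5043, 0.177 ])]
[ 43  35  29  25  42  70 102 115 148 195 223 226 229 231 230 230] [0.54862994 0.14104896]
base [0.4408 0.0812]
base [0.4443 0.2357]
base [0.5818 0.2373]
shift units [1.319 2.227 2.105] turn units -0.017 t 5.25
```

```bash
python3 -m crank '[[[0.5,1.0,0.4,0],[1.0,2.1,0.9,0],[1.0,2.23,1.9,0],[1.0,2.23,3.2,0],[1.0,2.23,4.2,0],[1.0,2.23,4.4,0],[1.0,2.23,4.4,0],[1.0,2.23,4.4,0]]]' - 15
python3 - <<'E'
from h import *
plan([.475,.1405,.039],178.8);s=arm.get_state();print(s["eef_pos"],s["force"])
E
```

```text
t: 6.25
eef_pos: [0.4747, 0.1423, 0.0436]
ee_rot: [3.141, 0.002, 3.12]
force: [0.4, 0.3, 0.0]
width: 0.0158
gripper_force: 15.0
shift units [-0.013 -0.07   0.186] turn units -0.003 t 6.25
[0.4747166  0.14226075 0.04364785] [0.39236603 0.26291922 0.03658074]
```

```bash
python3 -m crank '[[[0,0,0.08,0],[0,0,0.12,0],[0,0,0.12,0],[0,0,0.12,0]]]' - 15
python3 - <<'E'
from h import *
plan([.475,.1408,.039],178.8);s=arm.get_state();print(s["eef_pos"],s["force"])
E
```

```text
t: 6.75
eef_pos: [0.474, 0.1419, 0.0396]
ee_rot: [3.142, 0.0, 3.12]
force: [-0.2, -0.4, -1.2]
width: 0.0155
gripper_force: 15.0
shift units [-0.042 -0.045  0.024] turn units -0.002 t 6.75
[0.47396799 0.14194817 0.03961027] [-0.18756733 -0.44297246 -1.21949851]
```

```bash
for i in 1 ; do python3 -m crank '[[[0,-0.045,0.02,0],[0,-0.045,0.02,0],[0,-0.045,0.02,0]]]' - 10; python3 -m crank '[[[0,0,0.02,0],[0,0,0.02,0],[0,0,0.02,0]]]'; python3 -m crank '[[[0,0,0.02,0],[0,0,0.02,0],[0,0,0.02,0]]]'; done
```

```text
t: 7.12
eef_pos: [0.474, 0.1408, 0.039]
ee_rot: [-3.142, -0.0, 3.12]
force: [-0.0, 0.3, -0.9]
width: 0.0158
gripper_force: 10.0
t: 7.5
eef_pos: [0.474, 0.1408, 0.0386]
ee_rot: [3.142, 0.0, 3.12]
force: [0.8, 0.4, -1.5]
width: 0.016
gripper_force: 10.0
t: 7.88
eef_pos: [0.474, 0.1408, 0.0381]
ee_rot: [3.142, 0.0, 3.12]
force: [-0.7, 0.1, -1.5]
width: 0.0154
gripper_force: 10.0
```

```bash
python3 -m crank '[[[0,0,0.02,0],[0,0,0.02,0],[0,0,0.02,0]]]';python3 -m crank '[[[0,0,0,0],[0,0,0,0],[0,0,0,0]]]' 0.7 8;python3 -m crank '[[[0,0,0,0],[0,0,0,0],[0,0,0,0],[0,0,0,0]]]' 1 8
```

```text
t: 8.25
eef_pos: [0.474, 0.1408, 0.038]
ee_rot: [3.142, 0.0, 3.121]
force: [-1.5, -0.3, 5.4]
width: 0.0157
gripper_force: 10.0
t: 8.62
eef_pos: [0.4739, 0.1408, 0.0375]
ee_rot: [-3.142, -0.0, 3.12]
force: [0.4, -0.4, -0.4]
width: 0.0261
gripper_force: 0.0
t: 9.12
eef_pos: [0.4739, 0.1408, 0.0375]
ee_rot: [-3.142, -0.0, 3.12]
force: [0.5, -0.0, -0.7]
width: 0.0158
gripper_force: 8.0
```

```bash
python3 -m crank '[[[-0.15,0,0,0],[-0.3,0,0,0],[-0.45,0,0,0],[-0.6,0,0,0],[-0.6,0,0,0],[-0.6,0,0,0]]]';python3 -m crank '[[[-0.05,0,0,0],[-0.1,0,0,0],[-0.15,0,0,0],[-0.2,0,0,0],[-0.2,0,0,0]]]'
```

```text
t: 9.88
eef_pos: [0.4889, 0.1404, 0.0375]
ee_rot: [-3.142, -0.0, 3.12]
force: [0.5, -0.1, -0.7]
width: 0.0159
gripper_force: 8.0
t: 10.5
eef_pos: [0.4924, 0.1402, 0.0375]
ee_rot: [-3.141, -0.002, 3.12]
force: [-8.7, 3.5, 6.3]
width: 0.0156
gripper_force: 10.7
```

```bash
python3 -m crank '[[[-0.05,0,0,0],[-0.1,0,0,0],[-0.1,0,0,0],[-0.1,0,0,0]]]';python3 -m crank '[[[-0.05,0,0,0],[-0.1,0,0,0],[-0.1,0,0,0],[-0.1,0,0,0]]]'
```

```text
t: 11.0
eef_pos: [0.4928, 0.14, 0.0373]
ee_rot: [-3.141, -0.005, 3.12]
force: [-19.1, 8.0, 13.0]
width: 0.0159
gripper_force: 15.4
t: 11.5
eef_pos: [0.4931, 0.1399, 0.0371]
ee_rot: [-3.14, -0.009, 3.119]
force: [-29.5, 12.1, 21.2]
width: 0.016
gripper_force: 21.4
```

Force rose faster than expected, so I'm backing off straight away and looking.

```bash
python3 -m crank '[[[0.15,0,0,0],[0.3,0,0,0],[0.4,0,0,0],[0.4,0,0,0]]]'
python3 - <<'E'
from h import *
s=arm.get_state();print(s["eef_pos"],s["force"],s["moment"])
p,d=arm.grab_frame("wrist");A=cv2.resize(p[110:260,240:440,::-1],None,fx=4,fy=4,interpolation=2)
cv2.imwrite("pics/w3.png",A)
p,d=arm.grab_frame("scene");cv2.imwrite("pics/s3.png",cv2.resize(p[130:220,350:470,::-1],None,fx=6,fy=6,interpolation=2))
E
```

```text
t: 12.0
eef_pos: [0.4891, 0.1404, 0.0376]
ee_rot: [3.142, 0.0, 3.12]
force: [0.1, 0.1, -0.7]
width: 0.0158
gripper_force: 8.0
[0.4890824  0.14043936 0.03757546] [ 0.10142554  0.12860163 -0.7001727 ] [-0.02773559  0.00751455  0.00842379]
```

View pics/w3.png

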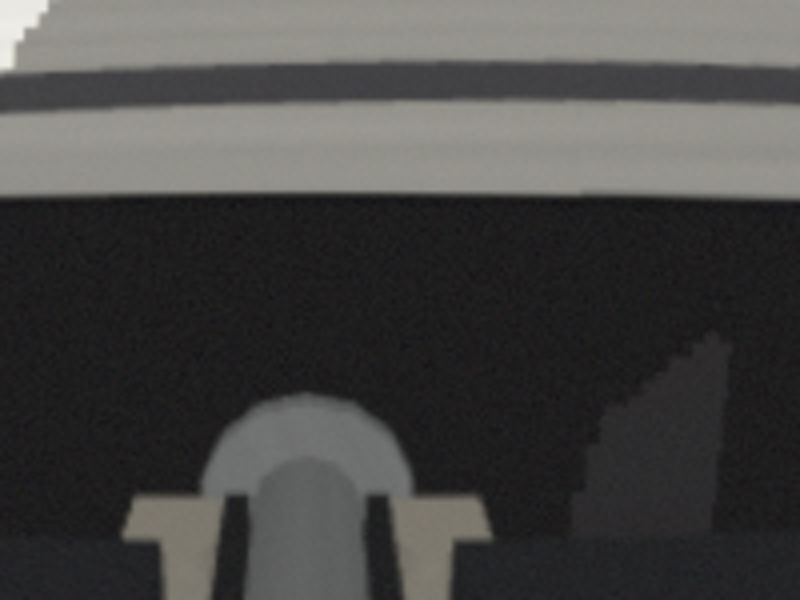

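View pics/s3.png

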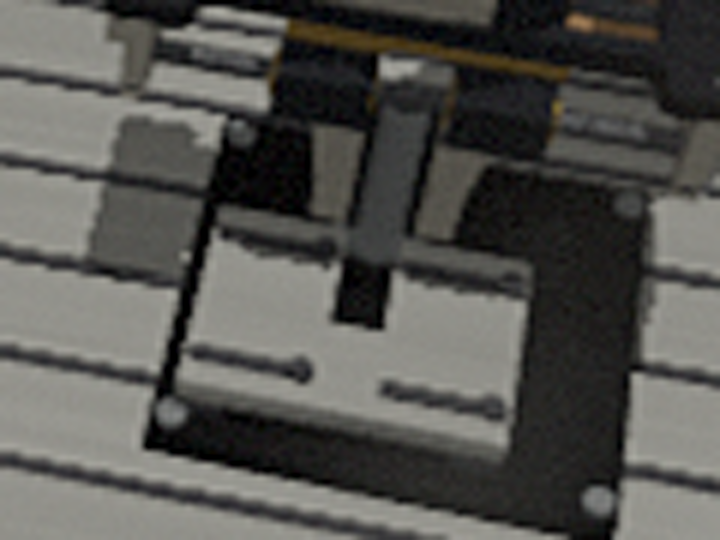

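Run:
```python
from h import *
s=arm.get_state();pr=(s["eef_pos"],s["ee_rot"])
print("flange back",wray(316.9,208.2,.017,*pr).round(4),"barrel back foot",wray(316.9,224.3,.017,*pr).round(4))
a=wray(290,232,.017,*pr);b=wray(343.3,232,.017,*pr);print(a,b,(a+b)/2)
for u in(274,359):print("finger tip back edge",wray(u,233.5,pr[0][2],*pr).round(4))
p,d=arm.grab_frame("scene")
P=pts("scene",d,*[x.ravel() for x in np.meshgrid(np.arange(370,460),np.arange(145,220))])
for h in(.027,.03,.033,.036):pass
q=P[(P[:,0]>.508)&(P[:,0]<.58)&(P[:,1]>.09)&(P[:,1]<.19)]
for x in np.arange(.508,.58,.008):
    print(round(x,3),[int(round(1000*np.median(k))) if len(k:=q[(abs(q[:,0]-x)<.004)&(abs(q[:,1]-y)<.004)][:,2]) else -1 for y in np.arange(.092,.192,.008)])
```

```text
flange back [0.4721 0.1408 0.017 ] barrel back foot [0.4829 0.1405 0.017 ]
[0.48797394 0.12323676 0.017     ] [0.48868694 0.15728884 0.017     ] [0.48833044 0.1402628  0.017     ]
finger tip back edge [0.4793 0.1162 0.0376]
finger tip back edge [0.4803 0.1645 0.0376]
0.508 [39, 39, 39, 40, 43, 24, 24, 39, 39, 40, 39, 41, 41]
0.516 [40, 40, 40, 40, 41, 25, 25, 40, 40, 40, 40, 42, 43]
0.524 [40, 112, 111, 113, 115, 25, 26, 112, 117, 118, 120, 116, 41]
0.532 [39, 40, 40, 40, 39, 25, 25, 39, 75, 40, 40, 40, 39]
0.54 [39, 39, 39, 39, 39, 39, 38, 39, 39, 39, 40, 39, 39]
0.548 [40, 40, 39, 39, 40, 40, 39, 39, 39, 39, 39, 40, 39]
0.556 [40, 39, 40, 40, 40, 39, 39, 39, 39, 39, 40, 39, 40]
0.564 [40, 40, 39, 41, 42, 39, 39, 39, 40, 39, 39, 40, 40]
0.572 [39, 39, 39, 39, 40, 39, 39, 39, 40, 39, 40, 41, 41]
```

Depth shows the plate top at about 39 mm and the base top at about 25 mm, so the fixture stands on a mat roughly 12 mm thick. The fingertips, at 37.5 mm, hit the plate's front edge, not the bush. I'll regrip 12 mm higher and redo the slot position at the right heights.

```bash
python3 - <<'E'
from h import *
s=arm.get_state();pr=(s["eef_pos"],s["ee_rot"])
print("flange back",wray(316.9,208.2,.029,*pr).round(4),"barrel back foot",wray(316.9,224.3,.029,*pr).round(4))
w2=([.49764,.0847,.15255],[-3.14154,-.00013,3.11925])
for v,a,b in((194,365.5,381.9),(204,365.4,381.5),(218,364.3,382.2),(229,363.7,381.1)):
    A,B=wray(a,v,.039,*w2),wray(b,v,.039,*w2);print("slot",v,A[:2].round(4),B[:2].round(4),((A+B)/2)[:2].round(4))
print("front",wray(373,190.3,.039,*w2)[:2],"end",wray(373,232.5,.039,*w2)[:2])
for v,u in((248,244.5),(254,244.1),(262,243.7),(266,243.65)):print("top",ray(u,v,.039)[:2].round(4))
for y in (248,160):print(ray(190+217.5/4-.4,205+y/4-.4,.039)[:2].round(4))
for p in((410,62),(707,70),(697,370),(397,362)):print("base",ray(190+(p[0]-360)/4-.4,205+p[1]/4-.4,.024)[:2].round(4))
E
python3 -m crank '[[[0,0,0,0],[0,0,0,0],[0,0,-0.2,0],[0,0,-0.5,0],[0,0,-0.5,0],[0,0,-0.5,0]]]' 0.65 8
python3 -m crank '[[[0,0,0,0],[0,0,0,0],[0,0,0,0],[0,0,0,0]]]' 1 8
```

```text
flange back [0.4675 0.1408 0.029 ] barrel back foot [0.4777 0.1406 0.029 ]
slot 194 [0.5021 0.1299] [0.5024 0.1456] [0.5022 0.1378]
slot 204 [0.512  0.1301] [0.5124 0.1457] [0.5122 0.1379]
slot 218 [0.5262 0.1295] [0.5268 0.1471] [0.5265 0.1383]
slot 229 [0.5377 0.1293] [0.5384 0.1466] [0.5381 0.138 ]
front [0.49858864 0.13692294] end [0.54185038 0.13868899]
top [0.5392 0.1386]
top [0.5276 0.1392]
top [0.512  0.1397]
top [0.5043 0.1396]
[0.5031 0.139 ]
[0.5459 0.1397]
base [0.5943 0.2266]
base [0.5908 0.078 ]
base [0.4433 0.0813]
base [0.4465 0.2292]
t: 12.9
eef_pos: [0.489, 0.1405, 0.0502]
ee_rot: [3.141, 0.0, 3.12]
force: [-0.2, 0.2, -0.7]
width: 0.0303
gripper_force: 0.0
t: 13.4
eef_pos: [0.4888, 0.1404, 0.0499]
ee_rot: [-3.141, -0.0, 3.12]
force: [0.2, 0.1, -1.7]
width: 0.0159
gripper_force: 8.0
```

```bash
python3 -m crank '[[[0,-0.08,0,0],[0,-0.08,0,0],[-0.1,-0.08,0,0],[-0.2,-0.08,0,0],[-0.2,-0.08,0,0]]]' 1 6
```

```text
t: 14.02
eef_pos: [0.4942, 0.1384, 0.05]
ee_rot: [3.142, 0.0, 3.12]
force: [1.4, 0.3, -0.4]
width: 0.0156
gripper_force: 6.0
```

```bash
python3 -m crank '[[[-0.06,0,0,0],[-0.12,0,0,0],[-0.12,0,0,0]]]' 1 6
```

```text
t: 14.4
eef_pos: [0.497, 0.1383, 0.05]
ee_rot: [-3.142, 0.0, 3.12]
force: [0.3, -0.7, -0.1]
width: 0.0156
gripper_force: 6.0
```

```bash
python3 -m crank '[[[-0.06,0,0,0],[-0.12,0,0,0],[-0.12,0,0,0]]]' 1 6
```

```text
t: 14.78
eef_pos: [0.5, 0.1382, 0.0501]
ee_rot: [3.142, 0.0, 3.12]
force: [0.2, 0.6, -0.7]
width: 0.0157
gripper_force: 6.0
```

```bash
python3 -m crank '[[[-0.04,0,0,0],[-0.08,0,0,0],[-0.08,0,0,0]]]' 1 6
```

```text
t: 15.15
eef_pos: [0.5019, 0.1382, 0.0501]
ee_rot: [-3.142, -0.0, 3.12]
force: [-0.3, 0.5, -1.2]
width: 0.0159
gripper_force: 6.0
```

```bash
python3 -m crank '[[[-0.06,0,0,0],[-0.12,0,0,0],[-0.12,0,0,0]]]' 1 6
```

```text
t: 15.52
eef_pos: [0.505, 0.1382, 0.0501]
ee_rot: [3.142, 0.0, 3.12]
force: [0.3, 0.5, -1.0]
width: 0.0157
gripper_force: 6.0
```

```bash
python3 -m crank '[[[-0.06,0,0,0],[-0.12,0,0,0],[-0.12,0,0,0]]]' 1 6
```

```text
t: 15.9
eef_pos: [0.508, 0.1381, 0.05]
ee_rot: [3.142, 0.0, 3.12]
force: [-0.2, -0.8, -0.3]
width: 0.0156
gripper_force: 6.0
```

```bash
python3 -m crank '[[[-0.06,0,0,0],[-0.12,0,0,0],[-0.18,0,0,0],[-0.24,0,0,0],[-0.24,0,0,0]]]' 1 6
```

```text
t: 16.52
eef_pos: [0.514, 0.1379, 0.05]
ee_rot: [-3.142, -0.0, 3.12]
force: [-0.5, 0.8, -1.4]
width: 0.0159
gripper_force: 6.0
```

```bash
python3 -m crank '[[[-0.06,0,0,0],[-0.12,0,0,0],[-0.18,0,0,0],[-0.24,0,0,0],[-0.24,0,0,0]]]' 1 6
```

```text
t: 17.15
eef_pos: [0.52, 0.1378, 0.05]
ee_rot: [3.142, 0.0, 3.12]
force: [-0.1, 0.1, -0.2]
width: 0.0158
gripper_force: 6.0
```

```bash
python3 -m crank '[[[-0.08,0,0,0],[-0.16,0,0,0],[-0.24,0,0,0],[-0.32,0,0,0],[-0.32,0,0,0]]]' 1 6
```

```text
t: 17.77
eef_pos: [0.528, 0.1377, 0.05]
ee_rot: [-3.142, 0.0, 3.12]
force: [0.5, 0.4, -0.5]
width: 0.0156
gripper_force: 6.0
```

```bash
python3 -m crank '[[[-0.06,0,0,0],[-0.12,0,0,0],[-0.12,0,0,0]]]' 1 6
```

```text
t: 18.15
eef_pos: [0.531, 0.1376, 0.0501]
ee_rot: [3.142, 0.0, 3.12]
force: [-0.8, 0.4, -0.7]
width: 0.016
gripper_force: 6.0
```

```bash
python3 -m crank '[[[-0.06,0,0,0],[-0.12,0,0,0],[-0.12,0,0,0]]]' 1 6
```

```text
t: 18.52
eef_pos: [0.534, 0.1376, 0.0501]
ee_rot: [3.142, 0.0, 3.12]
force: [-0.3, -0.2, -1.4]
width: 0.0157
gripper_force: 6.0
```

Now 1.5 mm steps until contact.

```bash
python3 -m crank '[[[-0.03,0,0,0],[-0.06,0,0,0],[-0.06,0,0,0]]]' 1 6
```

```text
t: 18.9
eef_pos: [0.5354, 0.1375, 0.05]
ee_rot: [-3.142, 0.0, 3.12]
force: [0.2, -0.1, -1.2]
width: 0.0159
gripper_force: 6.0
```

```bash
python3 -m crank '[[[-0.03,0,0,0],[-0.06,0,0,0],[-0.06,0,0,0]]]' 1 6
```

```text
t: 19.27
eef_pos: [0.5369, 0.1375, 0.05]
ee_rot: [-3.142, -0.0, 3.12]
force: [-0.1, 0.5, -0.9]
width: 0.016
gripper_force: 6.0
```

```bash
python3 -m crank '[[[-0.03,0,0,0],[-0.06,0,0,0],[-0.06,0,0,0]]]' 1 6
```

```text
t: 19.65
eef_pos: [0.5384, 0.1374, 0.0501]
ee_rot: [3.142, 0.0, 3.12]
force: [0.3, 0.0, -0.7]
width: 0.0159
gripper_force: 6.0
```

```bash
python3 -m crank '[[[-0.03,0,0,0],[-0.06,0,0,0],[-0.06,0,0,0]]]' 1 6
```

```text
t: 20.02
eef_pos: [0.5399, 0.1374, 0.05]
ee_rot: [-3.142, -0.0, 3.12]
force: [1.0, 0.7, -0.4]
width: 0.0156
gripper_force: 6.0
```

```bash
python3 -m crank '[[[-0.03,0,0,0],[-0.06,0,0,0],[-0.06,0,0,0]]]' 1 6
```

```text
t: 20.4
eef_pos: [0.5409, 0.1373, 0.05]
ee_rot: [-3.141, -0.001, 3.12]
force: [-4.7, 0.5, 2.1]
width: 0.0159
gripper_force: 6.0
```

```bash
python3 -m crank '[[[-0.03,0,0,0],[-0.06,0,0,0],[-0.06,0,0,0]]]' 1 6
```

```text
t: 20.78
eef_pos: [0.5424, 0.1372, 0.0501]
ee_rot: [-3.141, -0.001, 3.12]
force: [-5.6, 1.4, 2.8]
width: 0.0157
gripper_force: 6.0
```

Contact came at the closed end with a 5 N push, then the grip slipped as intended. Releasing.

```bash
python3 -m crank '[[[0,0,0,0],[0,0,0,0],[0,0,0,0],[0,0,0,0]]]' 0.6 6
python3 - <<'E'
from h import *
p,d=arm.grab_frame("scene");cv2.imwrite("pics/s4.png",cv2.resize(p[110:220,340:470,::-1],None,fx=5,fy=5,interpolation=2))
E
```

```text
t: 21.28
eef_pos: [0.543, 0.1374, 0.0501]
ee_rot: [3.142, 0.0, 3.12]
force: [-0.6, 0.5, -0.2]
width: 0.0348
gripper_force: 0.0
```

View pics/s4.png

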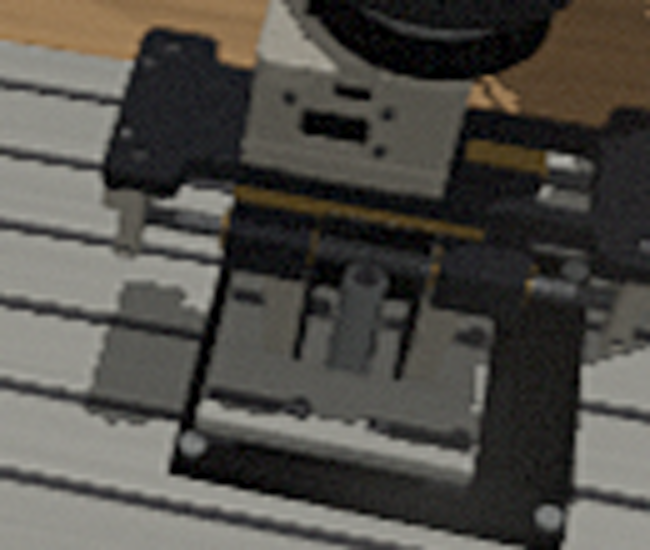

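The bush stands upright at the slot's closed end (crop (355,320)). I'll regrip centred and a bit lower, and press once more gently to confirm it is home.

```bash
python3 -m crank '[[[0.12,0,0.08,0],[0.2,0,0.16,0],[0.2,0,0.16,0]]]' 0.6 6; python3 -m crank '[[[0,0,0,0],[0,0,0,0],[0,0,0,0]]]' 1 5;python3 -m crank '[[[-0.03,0,0,0],[-0.06,0,0,0],[-0.06,0,0,0]]]' 1 5
```

```text
t: 21.7
eef_pos: [0.5375, 0.1374, 0.0458]
ee_rot: [-3.141, -0.0, 3.121]
force: [-0.1, 0.3, -0.1]
width: 0.0352
gripper_force: 0.0
t: 22.08
eef_pos: [0.538, 0.1375, 0.0461]
ee_rot: [3.141, 0.0, 3.12]
force: [0.0, -0.6, 0.5]
width: 0.016
gripper_force: 5.0
t: 22.45
eef_pos: [0.539, 0.1373, 0.0461]
ee_rot: [-3.141, -0.001, 3.12]
force: [-4.0, 1.1, 5.3]
width: 0.0158
gripper_force: 5.0
```

Contact was immediate, so it is home. Release, retreat and check.

```bash
python3 -m crank '[[[0,0,0,0],[0,0,0,0],[0,0,0,0],[0,0,-0.5,0],[0,0,-1.5,0],[0,0,-3,0],[0,0,-4.5,0],[1.5,0,-5,0],[3,0,-5,0],[3,0,-5,0],[3,0,-5,0]]]' 0.5 6
python3 - <<'E'
from h import *
p,d=arm.grab_frame("top");q,e=arm.grab_frame("scene")
cv2.imwrite("pics/f.png",cv2.resize(q[95:220,205:470,::-1],None,fx=3,fy=3,interpolation=2))
P=pts("scene",e,*[x.ravel() for x in np.meshgrid(np.arange(380,450),np.arange(110,220))])
m=P[(P[:,2]>.055)&(P[:,2]<.08)&(abs(P[:,0]-.54)<.04)&(abs(P[:,1]-.14)<.03)];print(len(m),m.mean(0))
E
```

```text
t: 23.82
eef_pos: [0.4649, 0.1393, 0.1721]
ee_rot: [3.141, 0.002, 3.121]
force: [0.5, 0.4, 0.5]
width: 0.0441
gripper_force: 0.0
76 [0.54143847 0.13578508 0.06748834]
```

View pics/f.png

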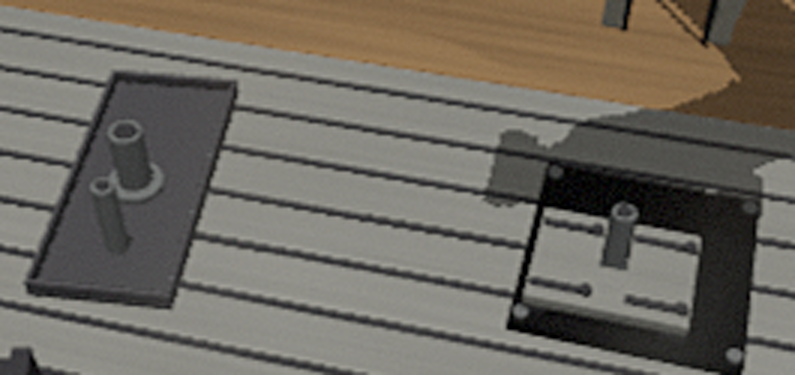

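The bush stands upright against the slot's closed end at (622,240), the sleeve and wide bush are undisturbed in the tray, and the gripper is clear.

```bash
python3 -c "
from station import arm
print(arm.job_done())"
```

```text
the job is handed in; nothing more can be done
None
```

The job is handed in: the bush stands upright, released and fully home in the slot, with the sleeve and wide bush untouched; on the first approach the fingertips pressed the plate's front edge with up to about 38 N (the wrist reading, close to the 40 N limit, and a share through the bush can't be ruled out), so I backed off and regripped higher, and the verdict is not shown to me.

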